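Set up the slate jig and hold its spring stop open

TASK

Get the slate jig ready for the next slate: hang the yellow pattern plate by its hole on the steel post of the jig, flat on the bed with its long side along the jig's rail, and let go of it; then pull the spring-loaded blue stop out by its orange handle until its black pointer is on the red mark, and finish while still holding it there, so that a workmate can lay the slate in. Leave the stop home until the plate is on, never let the stop snap back, and leave the hammer, the nail tub and the bare slate where they lie.

Things in the scene. Friction and masses are not known exactly. Their poses are not given: they have to be found in the camera images.
- jig: Fixed plywood bed of the slate jig, 300 (x) x 260 (y) x 22 mm thick, lying on the bench; origin at the centre of its underside, z up. x runs along the steel rail, away from the robot when the yaw is 0; the rail is at y = -70 mm, the post at x = 0, y = +60 mm. At the far end of the rail, x = 122 to 138 mm, y = -120 to -20 mm, stands a fixed blue fence, top 52 mm above the bench. The white scale strip runs along y = -116 mm.
- post_foot (a point): Foot of the fixed upright steel post on the jig, at the top face of the bed (22 mm above the bench). The post is 12 mm in diameter and 36 mm high; its top 8 mm taper to 4 mm.
- pattern_grip (a point): Loose yellow metal pattern plate, 130 (x) x 70 (y) x 6 mm, about 0.2 kg, with a dark wooden grip block standing on its middle: 50 mm along x, 20 mm wide along y, from 6 to 44 mm above the plate's underside. This point lies on the block's centreline, 30 mm above the underside: take the block here, across its 20 mm width, from above. x is the plate's long side, z up. The plate starts flat on the bench, on either side of the jig.
- pattern_hole (a point): Centre of the round hole in the pattern plate (24 mm diameter, right through), at the plate's underside; it lies on the plate's x axis, 45 mm from the grip point towards -x of the plate. Same axes as the plate.
- stop (a joint): How far the spring-loaded blue stop is pulled out, in m: 0 = home, grows as it moves towards -x of the jig, end stop at 0.10. The spring pulls it home with about 4 N at 0 and 90 N/m more as it is pulled (about 10 N at 0.07); let go, it flies home.
- handle (a point): Grip point on the stop's upright orange handle, a block 16 mm thick along the jig's x (the pull direction), 50 mm wide along the jig's y, from 44 to 98 mm above the bench; this point is on its centreline, 78 mm above the bench. Below it is the blue carriage of the stop, 60 x 50 mm, top 44 mm above the bench. Axes as the jig's.
- pointer (a point): Point on the black pointer of the stop, which is 4 mm wide and sticks out of the carriage over the white scale strip, level with the middle of the handle.
- mark: Red mark, a flat band across the white scale strip, 12 mm wide along the jig's x, 22 mm long; origin at its centre, axes as the jig's. It lies on the robot's side of the pointer, 40 to 75 mm from where the pointer is at home.
- slate: Bystander: bare dark slate, 140 x 90 x 8 mm, loose, flat on the bench on the side of the jig where the pattern plate is not; origin at the centre of its underside.
- hammer: Bystander: hammer, 260 mm long, lying loose on the bench beyond and to the left of the jig; origin near its middle, at the underside; its x runs along the handle.
- tub: Bystander: round blue tub of copper nails, 90 mm across, 60 mm high, loose, beyond and to the right of the jig; origin at the centre of its underside.
Not all that is in view belongs to the job. Of the things shaped like the part that bears pattern_grip, the yellow one is meant.

How it is judged:
On the way, in this order (a step that is already met when the one before it is completed fails the run):
1. the pattern plate hangs on the post, flat on the bed, along the rail, let go, with the stop still home (horizontal distance between pattern_hole and post_foot below 0.01 m and z of pattern_hole in the frame of jig below 0.027 m and angle between pattern_hole's own z axis and vertical below 0.06 rad and angle between the x axis of pattern_hole and the x axis of jig, either way round below 0.3 rad and contact force between the fingers and pattern below 0.2 N and value of joint stop below 0.01 m), for 0.2 s.
2. the stop is pulled out so that its pointer is on the red mark, held by the gripper (x of pointer in the frame of mark between -0.007 and 0.007 m and contact force between the fingers and stop above 2 N), for 0.3 s.
At the end, for the whole second after the job is handed in: Plate on the post (hole within 10 mm of it, under 5 mm off the bed, tilt < 0.06 rad), long side within 0.3 rad of the rail, fingers off it; stop at rest, pointer within 7 mm of the mark's centre, held by the fingers (> 2 N), not propped by the plate (all of step 2 and horizontal distance between pattern_hole and post_foot below 0.01 m and z of pattern_hole in the frame of jig below 0.027 m and angle between pattern_hole's own z axis and vertical below 0.06 rad and angle between the x axis of pattern_hole and the x axis of jig, either way round below 0.3 rad and contact force between the fingers and pattern below 0.2 N and velocity of joint stop between -0.01 and 0.01 m/s and contact force between pattern and stop below 0.3 N); the arm keeps its last pose, push and grip.
It fails at once if the stop is pulled out by more than 15 mm while the plate is not on the post (value of joint stop above 0.015 m and horizontal distance between pattern_hole and post_foot above 0.012 m).
It fails at once if the stop snaps back (faster than 0.3 m/s towards home) (velocity of joint stop below -0.3 m/s).
It fails at once if the hammer is moved by more than 30 mm (distance of hammer from where it was at the start of the episode above 0.03 m).
It fails at once if the nail tub is moved by more than 30 mm (distance of tub from where it was at the start of the episode above 0.03 m).
It fails at once if the bare slate is moved by more than 30 mm (distance of slate from where it was at the start of the episode above 0.03 m).
It also fails if it takes over 51 s, if anything falls off the work surface, if the arm or the gripper's body presses on something with over 40 N, if the wrist force passes 120 N, or if a joint passes its speed limit or range.

ROBOT

A 6-joint arm with a two-finger parallel gripper is mounted at the origin on the work surface. World frame = base frame: x ahead of the robot, y to its left, z up, the work surface at z = 0. Lengths are in m, angles in rad, forces in N, time in s.
With the tool pointing down it reaches from about 0.35 to 0.925 m from the base axis. Payload 6.4 kg.
Tool frame: the origin (TCP) lies midway between the tips of the shut fingers; the grasp point (between the pads) lies 19 mm behind it; z points along the fingers, y is the line along which they close (so a half turn about z gives the same grasp; the last joint's range is limited). The gripper opens to 94 mm and grips with 3 to 60 N. Pads are 16 mm wide; open, the fingers measure 119 mm over their backs; the gripper's body (75 mm by 177 mm) begins 78 mm behind the grasp point.
Start: joints at [-1.355, 0.245, 1.558, -0, 1.339, -0.174], TCP at [0.247, -0.601, 0.205] pointing down, gripper open.
Joint ranges: [-3.13, 3.13], [-1.02, 2.26], [0.13, 2.54], [-0.95, 4.09], [0.21, 2.88], [-2.74, 2.74]. Speed limits (rad/s): [2.57, 2.57, 3.14, 3.14, 3.14, 3.14].

INTERFACE

Orientations are given as a 3x3 rotation matrix whose columns are the frame's x, y, z axes.
In Python, from workcell import telemetry, optics, order gives the robot as it stands.
- The arm moves only by the shell command python3 -m creep 'ROWS'. ROWS is JSON, a list that holds one entry, the list of rows, each a list of 7 numbers: the turn, a rotation vector about the tool's x, y, z in units of 10 degrees (1.0 is 10 degrees), then the shift along the tool's x, y, z in units of 50 mm (1.0 is 50 mm), then the finger opening in mm, from 0 to 94. A call has 1 to 8 rows; each row shifts and turns the commanded pose from where the row before left it, along the tool's axes as they then stand; what a row does not reach is not made up. A row lasts 1/8 s, in which the tool goes at most 62.5 mm and 10.7 degrees, less where a joint would pass 70% of its speed; a pose out of reach is approached as far as the arm can. A call is refused whole if a number of a shift passes 1 or a number of a turn 1, either way. A call with a gripper value outside its range is refused whole. The fingers move at their own pace and stop on an object; the grip force is fixed at half the most. Time passes only in rows, so rows that do not move let the fingers close. It gives the time, the measured TCP pose, the force, the opening and the grip force at its end, in the units of the state.
- telemetry.get_state(): the state, without advancing time (a new reading comes with each control period).
- optics.read_camera(name): name is "scene" or "top" or "wrist"; returns a dict with "frame" (384x512x3 uint8, red, green, blue), "vertical_fov" (degrees; the focal length in pixels is half the picture's height over the tangent of half this angle, whatever the lens; pixels are square), "cx", "cy" (the principal point, pixels), "R" (3x3) and "t" (3): a world point X has camera coordinates R X + t; the wrist camera has in their place "tool_from_camera" (4x4, takes a point from camera to tool coordinates, whose origin is the TCP and whose axes are the flange's). Camera axes: x right, y down, z forward; pixel columns grow to the right and rows downward; lengths in m; the calibration is good to about 2 mm. A picture is of the moment at which its call begins: read the wrist's pose just before it. There is no depth.
- order.job_done(): hands the job in; it is judged then, once.
The state is a dict: "clock": time; "joint_pos": joint angles; "joint_velocities": joint speeds; "tau": joint torques, N m; "position": TCP position; "orientation": TCP orientation; "ft_force": force on the tool from outside, world axes, zero at the start; "ft_torque": the same for the moment, N m; "width": opening from 0.0 (shut) to 1.0 (fully open); "grip_force": force on a finger pad.
Only numpy, scipy, OpenCV 4.12 (cv2) and the standard library are available. Lean on these libraries where they do the work, as an engineer would, in place of code of your own. Each camera call takes 0.05 s, during which the arm holds its last target. There are 200 camera calls.

## Working session

There is one attempt and no reset: what is moved stays moved. The work goes in short steps, Python scripts to look and compute and a shell command to move; the robot and the scene stay as the last step left them, time stands still between calls to the robot, and variables do not carry over. Pictures are saved under pics/ and viewed, at most 10 in all, crops included, and the job is handed in when it is done.

```bash
mkdir -p pics; ls
cat > h.py <<'E'
import numpy as np, cv2
from workcell import telemetry, optics, order
def snap(n,f):
    s=telemetry.get_state(); c=optics.read_camera(n); cv2.imwrite('pics/'+f,cv2.cvtColor(np.array(c['frame'],np.uint8),cv2.COLOR_RGB2BGR))
    c['s']=s; np.save('pics/'+f+'.npy',c,allow_pickle=True); return c
def load(f): return np.load('pics/'+f+'.npy',allow_pickle=True).item()
def cam(c):
    fr=np.array(c['frame']); f=fr.shape[0]/2/np.tan(np.radians(c['vertical_fov'])/2)
    if 'R' in c: R=np.array(c['R']);t=np.array(c['t'])
    else:
        T=np.eye(4);T[:3,:3]=c['s']['orientation'];T[:3,3]=c['s']['position']
        M=np.linalg.inv(T@np.array(c['tool_from_camera']));R=M[:3,:3];t=M[:3,3]
    return f,c['cx'],c['cy'],R,t
def ray(c,u,v,z):
    f,cx,cy,R,t=cam(c); o=-R.T@t; d=R.T@np.array([(u-cx)/f,(v-cy)/f,1]); return o+d*(z-o[2])/d[2]
def proj(c,X):
    f,cx,cy,R,t=cam(c); p=R@np.array(X)+t; return np.array([cx+f*p[0]/p[2],cy+f*p[1]/p[2]])
E
python3 - <<'E'
from h import *
for n in['top','scene']:
    c=snap(n,n+'0.png'); print({k:v for k,v in c.items() if k not in('frame','s')})
s=c['s'];print(s['orientation'],s['position'],s['width'])
a=cv2.imread('pics/top0.png');cv2.imwrite('pics/top0b.png',cv2.resize(a,(800,600),interpolation=3))
E
```

```text
pics
{'vertical_fov': 45.2047672641321, 'cx': 254.3166111073288, 'cy': 176.1140072549548, 'R': array([[-0.02790314, -0.99960892,  0.00185146],
       [-0.98226149,  0.02707523, -0.18555133],
       [ 0.18542863, -0.00699609, -0.98263283]]), 't': array([-0.11427753,  0.54759128,  1.41332419])}
{'vertical_fov': 44.302242763276766, 'cx': 260.78166423163617, 'cy': 193.55618417173713, 'R': array([[-0.46970798,  0.88278311, -0.00826965],
       [ 0.76304585,  0.40125188, -0.5067129 ],
       [-0.44399937, -0.24431722, -0.8620752 ]]), 't': array([ 0.35940845, -0.32485461,  1.85090344])}
[[ 9.25004710e-01  3.79955438e-01 -3.88937006e-04]
 [ 3.79955491e-01 -9.25002968e-01  1.82576945e-03]
 [ 3.33943146e-04 -1.83662409e-03 -9.99998258e-01]] [ 0.24687061 -0.6006617   0.2043905 ] 1.0025307694140326
```

View pics/top0b.png

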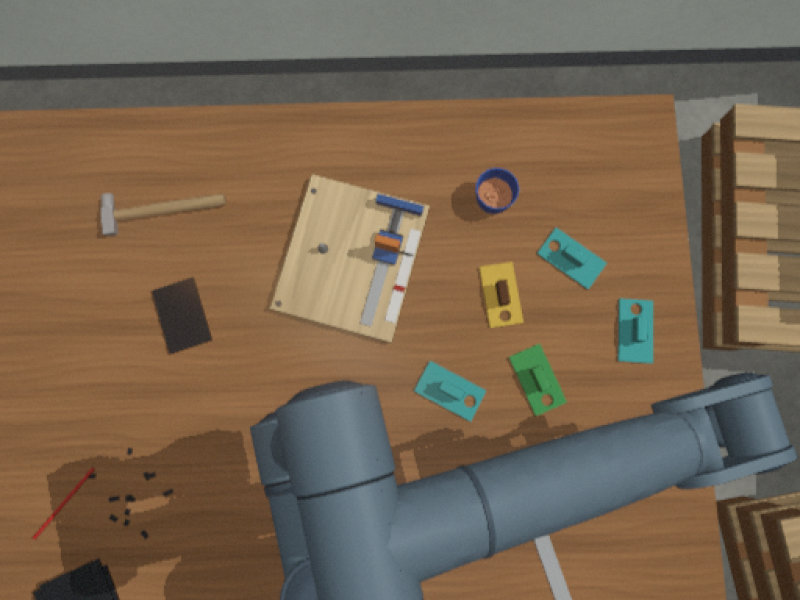

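View pics/scene0.png

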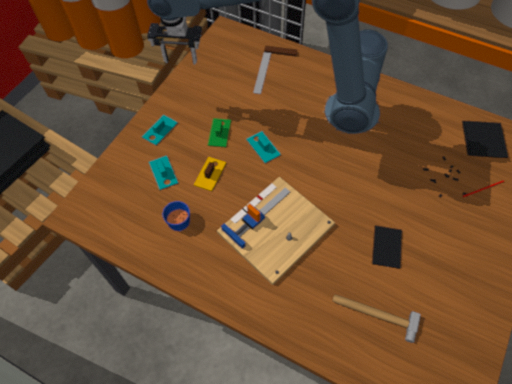

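The top view (800x600) shows five plate-shaped things. The yellow one is at (501,294), the green one at (537,380), and the teal ones at (572,257), (635,330) and (450,390). Only (501,294) is yellow with a dark wooden block, so it is the one meant, and its hole is at (506,316). The jig is centred near (350,258), with the post at (322,248), handle at (387,242) and red mark at (399,289). I'll confirm with one crop and measure.

Run:
```python
from h import *
c=load('top0.png');im=cv2.imread('pics/top0.png');hsv=cv2.cvtColor(im,cv2.COLOR_BGR2HSV)
a=cv2.resize(im[105:225,165:345],(800,533),interpolation=cv2.INTER_CUBIC);cv2.imwrite('pics/crop.png',a)
def blob(lo,hi,roi,z):
    m=np.zeros(im.shape[:2],np.uint8);x0,y0,x1,y1=roi;m[y0:y1,x0:x1]=cv2.inRange(hsv,lo,hi)[y0:y1,x0:x1]
    n,l,st,ce=cv2.connectedComponentsWithStats(m);i=1+np.argmax(st[1:,4]);print(st[i],ce[i],end=' ')
    pts=np.argwhere(l==i)[:,::-1]
    P=np.array([ray(c,u,v,z)[:2] for u,v in pts],np.float32);r=cv2.minAreaRect(P);print('rect',r, 'mean',P.mean(0));return P
blob((20,120,90),(35,255,255),(300,160,345,215),.006)
blob((0,150,120),(5,255,255),(240,170,270,195),.023)
blob((6,170,120),(16,255,255),(235,145,262,165),.098)
blob((10,0,150),(40,45,255),(240,140,275,210),.023)
# jig bed corners by eye in 800x600
for n,(u,v) in dict(A=(313,176),B=(429,207),C=(391,341),D=(270,309)).items(): print(n,ray(c,u*.64,v*.64,.022).round(4))
for n,u,v,z in [('posttop',322,247,.058),('hole',506,316,.003),('block',502,288,.044),('handle',388,239,.098),('ptr',410,253,.025)]: print(n,ray(c,u*.64,v*.64,z).round(4))
```

```text
[307 168  28  42 717] [320.16039052 187.90376569] rect ((0.5072221755981445, -0.34413713216781616), (0.13117757439613342, 0.07227310538291931), 6.913717269897461) mean [ 0.50793785 -0.34327266]
[252 183   7   3  12] [255.         183.91666667] rect ((0.5239888429641724, -0.13121092319488525), (0.018773868680000305, 0.005555898882448673), 74.19120788574219) mean [ 0.5238794  -0.13110954]
[245 153   3   3   4] [246.   154.25] rect ((0.6046378016471863, -0.10618265718221664), (0.005580340512096882, 0.007075105328112841), 62.61133575439453) mean [ 0.6050826  -0.10523489]
[253 146  16  38 251] [260.74900398 164.51792829] rect ((0.5882712602615356, -0.15178394317626953), (0.023220425471663475, 0.12242433428764343), 72.5748062133789) mean [ 0.5875159  -0.15165773]
A [0.7695 0.0439 0.022 ]
B [ 0.6944 -0.2005  0.022 ]
C [ 0.4136 -0.1128  0.022 ]
D [0.4863 0.134  0.022 ]
posttop [0.6056 0.0225 0.058 ]
hole [ 0.4608 -0.3531  0.003 ]
block [ 0.5132 -0.3417  0.044 ]
handle [ 0.609  -0.1125  0.098 ]
ptr [ 0.5954 -0.1572  0.025 ]
```

View pics/crop.png

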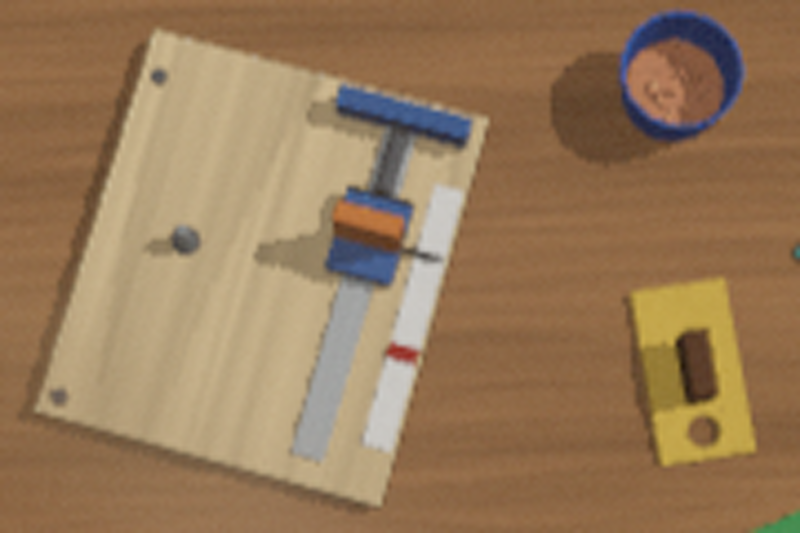

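The crop confirms it: yellow plate with a dark block, and the hole towards the robot. I'll hover over it.

```bash
cat >> h.py <<'E'
def need(x,y,z,yaw):
    s=telemetry.get_state();R=np.array(s['orientation']);p=np.array(s['position'])
    a=np.radians(yaw);ex=np.array([np.cos(a),np.sin(a),0]);Rt=np.column_stack([ex,np.cross([0,0,-1],ex),[0,0,-1]])
    from scipy.spatial.transform import Rotation as Ro
    rv=np.degrees(Ro.from_matrix(R.T@Rt).as_rotvec())/10
    print('t',s['clock'],'pos',p.round(4),'yaw',np.degrees(np.arctan2(R[1,0],R[0,0])).round(2),'F',np.round(s['ft_force'],2),'w',s['width'],'\nturn units',rv.round(3),'shift units (before turn)',(R.T@(np.array([x,y,z])-p)/.05).round(3),'(after turn)',(Rt.T@(np.array([x,y,z])-p)/.05).round(3))
E
python3 -m creep '[[[0,0,0.2,0.85,-0.35,0,94],[0,0,0.2,0.85,-0.32,0,94],[0,0,0.2,0.85,-0.29,0,94],[0,0,0.2,0.85,-0.26,0,94],[0,0,0.2,0.85,-0.23,0,94],[0,0,0.2,0.85,-0.2,0,94],[0,0,0.2,0.85,-0.17,0,94],[0,0,0,0,0,0,94]]]'
python3 - <<'E'
from h import *
need(.507,-.344,.2,8)
c=snap('wrist','w1.png')
E
```

```text
clock: 1.1
position: [0.5067, -0.4294, 0.2047]
orientation: [[0.989, 0.149, -0.0], [0.149, -0.989, 0.001], [-0.0, -0.001, -1.0]]
ft_force: [-0.5, -1.1, 0.6]
width: 0.995
grip_force: 0.0
t 1.1 pos [ 0.5067 -0.4294  0.2047] yaw 8.55 F [-0.49 -1.05  0.57] w 0.9946994102986934 
turn units [-0.006  0.002  0.055] shift units (before turn) [ 0.261 -1.688  0.096] (after turn) [ 0.245 -1.69   0.094]
```

View pics/w1.png

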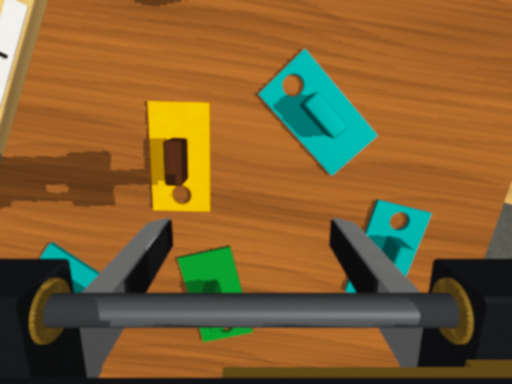

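The wrist view shows the plate upright in the image at (180,156), with its hole at (180,194), so the yaw nearly matches. I'll refine by segmenting the yellow.

```bash
cat >> h.py <<'E'
def plate(c,z=.006,roi=None):
    hsv=cv2.cvtColor(np.array(c['frame'],np.uint8),cv2.COLOR_RGB2HSV);m=cv2.inRange(hsv,(20,150,60),(34,255,255))
    if roi: k=np.zeros_like(m);k[roi[1]:roi[3],roi[0]:roi[2]]=1;m=m*k
    n,l,st,ce=cv2.connectedComponentsWithStats(m);i=1+np.argmax(st[1:,4])
    h=cv2.convexHull(np.argwhere(l==i)[:,::-1].astype(np.int32))[:,0]
    P=np.array([ray(c,u,v,z)[:2] for u,v in h],np.float32);print('plate',st[i],cv2.minAreaRect(P))
E
python3 - <<'E'
from h import *
c=load('w1.png');plate(c,roi=(100,80,260,230))
for n,u,v,z in [('hole',180.5,194.5,.006),('blktop',177,161,.044)]: print(n,ray(c,u,v,z).round(4))
need(.507,-.344,.1,8)
E
```

```text
plate [ 147  101   64  111 5378] ((0.5092257857322693, -0.3439360558986664), (0.13081273436546326, 0.07183331251144409), 7.059554576873779)
hole [ 0.4651 -0.3491  0.006 ]
blktop [ 0.5127 -0.349   0.044 ]
t 1.15 pos [ 0.5053 -0.4302  0.2047] yaw 8.47 F [-0.25 -0.67 -0.25] w 0.9984677260691696 
turn units [-0.005  0.006  0.047] shift units (before turn) [ 0.289 -1.699  2.095] (after turn) [ 0.273 -1.703  2.094]
```

```bash
python3 -m creep '[[[0,0,0.14,0.17,-0.85,0,94],[0,0,0,0.17,-0.85,0.3,94],[0,0,0,0,0,0.6,94],[0,0,0,0,0,0.6,94],[0,0,0,0,0,0.6,94],[0,0,0,0,0,0.3,94],[0,0,0,0,0,0,94],[0,0,0,0,0,0,94]]]'
python3 - <<'E'
from h import *
need(.509,-.344,.013,7)
E
```

```text
clock: 2.15
position: [0.5109, -0.3455, 0.0869]
orientation: [[0.993, 0.12, 0.002], [0.12, -0.993, -0.002], [0.001, 0.002, -1.0]]
ft_force: [0.1, -0.2, 1.4]
width: 0.996
grip_force: 0.0
t 2.15 pos [ 0.5109 -0.3455  0.0869] yaw 6.91 F [ 0.06 -0.16  1.41] w 0.9959000666844425 
turn units [ 0.01  -0.008 -0.009] shift units (before turn) [-0.036 -0.037  1.477] (after turn) [-0.034 -0.035  1.477]
```

```bash
python3 -m creep '[[[0,0,0,-0.04,-0.04,0.5,94],[0,0,0,0,0,0.5,94],[0,0,0,0,0,0.3,94],[0,0,0,0,0,0.17,94],[0,0,0,0,0,0,94],[0,0,0,0,0,0,10],[0,0,0,0,0,0,10],[0,0,0,0,0,0,10]]]'
python3 -m creep '[[[0,0,0,0,0,0,10],[0,0,0,0,0,0,10],[0,0,0,0,0,0,10]]]'
python3 - <<'E'
from h import *
need(.509,-.344,.1,7)
E
```

```text
clock: 3.15
position: [0.5085, -0.343, 0.0124]
orientation: [[0.993, 0.121, 0.001], [0.121, -0.993, -0.001], [0.0, 0.001, -1.0]]
ft_force: [-0.6, 0.3, 0.4]
width: 0.715
grip_force: 0.0
clock: 3.52
position: [0.5082, -0.3428, 0.0119]
orientation: [[0.993, 0.121, -0.0], [0.121, -0.993, 0.0], [-0.0, -0.0, -1.0]]
ft_force: [-0.5, 0.3, -0.6]
width: 0.401
grip_force: 0.0
t 3.525 pos [ 0.5082 -0.3428  0.0119] yaw 6.93 F [-0.46  0.27 -0.57] w 0.4011781728064962 
turn units [-0.     0.    -0.007] shift units (before turn) [ 0.013  0.025 -1.761] (after turn) [ 0.013  0.025 -1.761]
```

Still closing; I'll finish the grip and lift 90 mm.

```bash
python3 -m creep '[[[0,0,0,0,0,0,10],[0,0,0,0,0,0,10],[0,0,0,0,0,0,10],[0,0,0,0,0,0,10],[0,0,0,0,0,0,10]]]'
python3 -m creep '[[[0,0,0,0,0,-0.2,10],[0,0,0,0,0,-0.4,10],[0,0,0,0,0,-0.6,10],[0,0,0,0,0,-0.6,10],[0,0,0,0,0,0,10],[0,0,0,0,0,0,10]]]'
python3 - <<'E'
from h import *
need(.6,-.02,.1,-17.4)
c=snap('wrist','w2.png')
E
```

```text
clock: 4.15
position: [0.5082, -0.3429, 0.012]
orientation: [[0.993, 0.121, 0.0], [0.121, -0.993, -0.0], [0.0, 0.0, -1.0]]
ft_force: [0.3, -0.9, -1.2]
width: 0.212
grip_force: 30.0
clock: 4.9
position: [0.5078, -0.3424, 0.1014]
orientation: [[0.993, 0.121, -0.001], [0.121, -0.993, 0.001], [-0.001, -0.001, -1.0]]
ft_force: [0.3, 0.3, -2.9]
width: 0.211
grip_force: 30.0
t 4.9 pos [ 0.5078 -0.3424  0.1014] yaw 6.94 F [ 0.35  0.29 -2.94] w 0.21147564946340486 
turn units [-0.004  0.005  2.434] shift units (before turn) [ 2.61  -6.177  0.031] (after turn) [-0.167 -6.704  0.027]
```

View pics/w2.png

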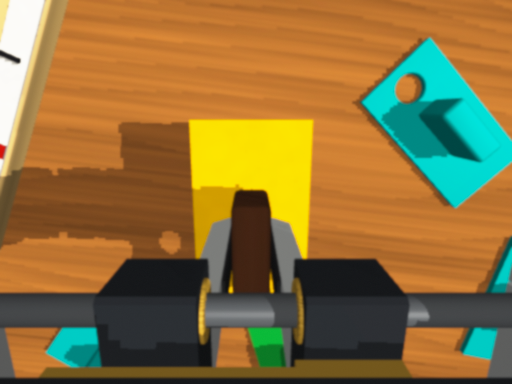

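The wrist view shows the plate gripped squarely, with its front edge at row 120 from column 190 to 313. I'll raise it above the handle, turn to the jig yaw, and stop short of the post to see it.

```bash
python3 -m creep '[[[0,0,0.6,0,0,-0.4,10],[0,0,0.7,0,0,-0.4,10],[0,0,0.7,0,0,-0.4,10],[0,0,0.43,0,0,0,10],[0,0,0,0,0,0,10]]]'
python3 -m creep '[[[0,0,0,-0.34,-0.94,0,10],[0,0,0,-0.34,-0.94,0,10],[0,0,0,-0.34,-0.94,0,10],[0,0,0,-0.34,-0.94,0,10],[0,0,0,-0.34,-0.94,0,10],[0,0,0,-0.34,-0.94,0,10],[0,0,0,-0.34,-0.94,0,10],[0,0,0,-0.34,-0.94,0,10]]]'
python3 -m creep '[[[0,0,0,0,0,0,10],[0,0,0,0,0,0,10],[0,0,0,0,0,0,10]]]'
python3 - <<'E'
from h import *
need(.650,.0095,.16,-17.4)
c=snap('wrist','w3.png');plate(c,z=c['s']['position'][2]-.006)
c=load('w2.png');
for u in(190,313):print('w2 edge',((np.array(c['s']['orientation']).T@(ray(c,u,120,.0954)-c['s']['position']))).round(4))
E
```

```text
clock: 5.58
position: [0.5076, -0.3422, 0.1604]
orientation: [[0.955, -0.298, -0.002], [-0.298, -0.955, 0.002], [-0.002, -0.001, -1.0]]
ft_force: [-0.5, 0.3, -2.6]
width: 0.212
grip_force: 30.0
clock: 6.58
position: [0.4896, 0.0583, 0.1608]
orientation: [[0.955, -0.297, -0.002], [-0.297, -0.955, 0.0], [-0.002, 0.0, -1.0]]
ft_force: [1.1, -0.1, -1.3]
width: 0.21
grip_force: 30.0
clock: 6.95
position: [0.4906, 0.0555, 0.1616]
orientation: [[0.954, -0.3, -0.001], [-0.3, -0.954, -0.0], [-0.001, 0.0, -1.0]]
ft_force: [0.4, 0.8, -1.9]
width: 0.209
grip_force: 30.0
t 6.95 pos [0.4906 0.0555 0.1616] yaw -17.44 F [ 0.42  0.84 -1.91] w 0.20940351314899794 
turn units [ 0.002  0.003 -0.004] shift units (before turn) [ 3.317 -0.078  0.03 ] (after turn) [ 3.317 -0.075  0.032]
plate [  189   118   125   142 12095] ((0.5130046010017395, 0.04829316586256027), (0.07111994177103043, 0.086517333984375), 72.54170227050781)
w2 edge [ 0.0655 -0.0337  0.0059]
w2 edge [0.0655 0.0355 0.0059]
```

View pics/w3.png

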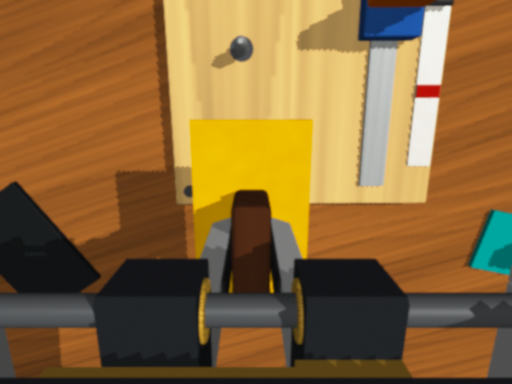

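The post is at (241,47), the near rail end at (372,186), the red mark at (427,91), and the held plate is square in the view.

Run:
```python
from h import *
c=load('w3.png');im=np.array(c['frame'],np.uint8)
g=cv2.cvtColor(im,cv2.COLOR_RGB2HSV)[30:68,222:262];m=((g[...,1]<90)&(g[...,2]<150))
ys,xs=np.nonzero(m);print('post px',xs.min()+222,xs.max()+222,ys.min()+30,ys.max()+30,xs.mean()+222,ys.mean()+30)
h=cv2.cvtColor(im,cv2.COLOR_RGB2HSV);r=cv2.inRange(h[70:110,405:450],(0,150,120),(6,255,255))|cv2.inRange(h[70:110,405:450],(174,150,120),(180,255,255));ys,xs=np.nonzero(r);mk=(xs.mean()+405,ys.mean()+70)
def P(u,v,z):return ray(c,u,v,z)[:2]
for n,a,b,z in[('left edge',(178,203),(166,0),.022),('strip R',(428,166),(450,10),.023),('near edge',(178,204),(428,203),.022)]:
    A=P(*a,z);B=P(*b,z);print(n,A,B,np.degrees(np.arctan2(*(B-A)[::-1])))
print('mark',mk,P(*mk,.023))
for z,v in[(.05,47.5),(.058,47.5)]:print('post',z,P(241,v,z))
for X in[(.607,.023,.058),(.607,.023,.022)]:print(proj(c,X))
```

```text
post px 230 252 37 60 241.0726392251816 49.03147699757869
left edge [0.49170259 0.13386113] [0.67157567 0.0773926 ] -17.42892047736957
strip R [ 0.45288538 -0.11936045] [ 0.58743099 -0.16215317] -17.643456216386905
near edge [0.49068989 0.13424333] [ 0.41396477 -0.11324183] -107.22443340433793
mark (np.float64(427.4108527131783), np.float64(90.98062015503876)) [ 0.52461912 -0.13107113]
post 0.05 [0.60927334 0.02637868]
post 0.058 [0.60787323 0.02657777]
[245.4961497   47.18094767]
[246.13681118  54.53683592]
```

Run:
```python
from h import *
from scipy.optimize import least_squares
c=load('w3.png');im=np.array(c['frame'],np.uint8)
cv2.imwrite('pics/c3.png',cv2.resize(im[25:75,210:280,::-1],(700,500),interpolation=cv2.INTER_CUBIC))
a=np.linspace(0,2*np.pi,40)
def bb(x,y):
    p=np.array([proj(c,(x+r*np.cos(t),y+r*np.sin(t),z)) for r,z in((.006,.022),(.006,.05),(.002,.058)) for t in a]);return np.r_[p.min(0),p.max(0)]
o=np.array([229.5,36.5,252.5,60.5])
s=least_squares(lambda q:bb(*q)-o,[.607,.023]);print(s.x,bb(*s.x),bb(.607,.023))
t=load('top0.png')
print(proj(t,(*s.x,.058))/.64,proj(t,(*s.x,.022))/.64)
```

```text
[0.61057249 0.02626234] [233.51173887  38.09425563 248.08187224  58.6532566 ] [238.52367872  41.24801285 252.77322911  61.44686145]
[320.1472125  244.67273033] [321.93070823 248.58885412]
```

View pics/c3.png

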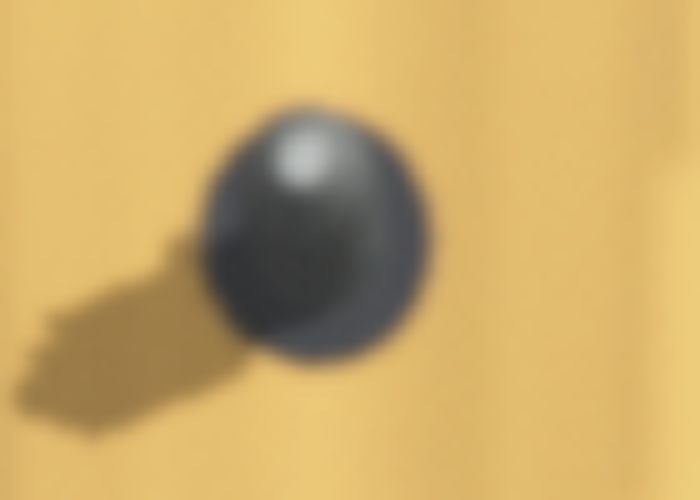

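The blob is about 18 mm across and centred near (242,48.5), with its highlight top at (240,40.5). All the estimates put the post at about (0.6105, 0.025). I'll go above it and descend to just over the tip.

```bash
python3 -m creep '[[[0,0,0,0.8,-0.03,0,10],[0,0,0,0.8,-0.03,0,10],[0,0,0,0.8,-0.03,0,10],[0,0,0,0.8,-0.03,0.1,10],[0,0,0,0.16,-0.02,0.5,10],[0,0,0,0,0,0.5,10],[0,0,0,0,0,0.4,10],[0,0,0,0,0,0,10]]]'
python3 -m creep '[[[0,0,0,0,0,0,10],[0,0,0,0,0,0,10]]]'
python3 - <<'E'
from h import *
need(.653,.0117,.034,-17.4)
c=snap('scene','s2.png');p=[int(v) for v in proj(c,(.62,.02,.05))];im=cv2.imread('pics/s2.png')
cv2.imwrite('pics/s2c.png',cv2.resize(im[p[1]-45:p[1]+45,p[0]-60:p[0]+60],(800,600),interpolation=3))
E
```

```text
clock: 8.0
position: [0.6515, 0.0127, 0.0847]
orientation: [[0.954, -0.299, -0.004], [-0.299, -0.954, 0.001], [-0.004, 0.001, -1.0]]
ft_force: [-0.8, -1.3, -2.2]
width: 0.209
grip_force: 30.0
clock: 8.25
position: [0.654, 0.013, 0.0885]
orientation: [[0.954, -0.298, 0.003], [-0.298, -0.954, -0.0], [0.003, -0.0, -1.0]]
ft_force: [-0.8, 0.3, -2.5]
width: 0.213
grip_force: 30.0
t 8.25 pos [0.654  0.013  0.0885] yaw -17.37 F [-0.85  0.29 -2.47] w 0.21265306100933462 
turn units [-0.002 -0.015  0.003] shift units (before turn) [-0.014  0.031  1.091] (after turn) [-0.011  0.031  1.091]
```

View pics/s2c.png

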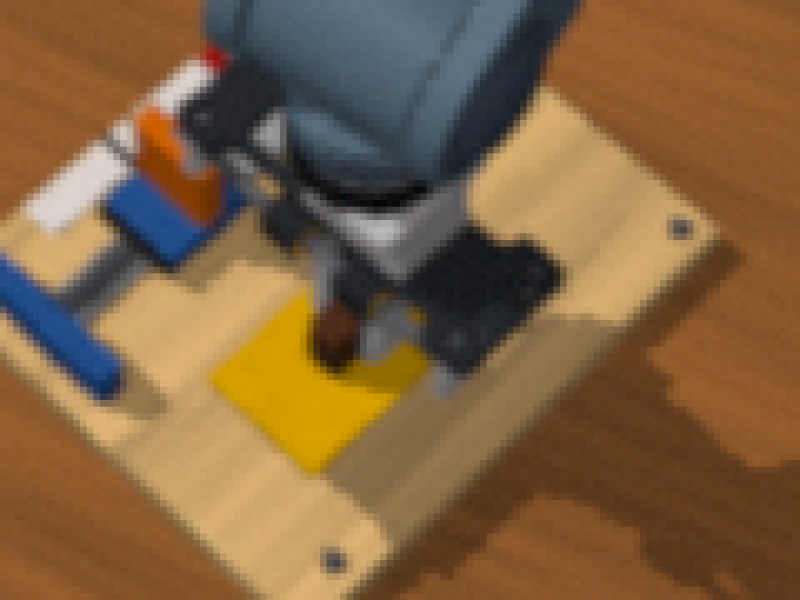

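The plate is level over the post and clear of the handle. I'll descend, watching the force.

```bash
python3 -m creep '[[[0,0,0,-0.01,0.02,0.2,10],[0,0,0,0,0,0.2,10],[0,0,0,0,0,0.15,10],[0,0,0,0,0,0,10]]]'
python3 -m creep '[[[0,0,0,0,0,0.1,10],[0,0,0,0,0,0.1,10],[0,0,0,0,0,0,10],[0,0,0,0,0,0,10]]]'
```

```text
clock: 8.8
position: [0.6514, 0.0125, 0.0581]
orientation: [[0.954, -0.298, -0.002], [-0.298, -0.954, 0.0], [-0.002, 0.0, -1.0]]
ft_force: [-0.3, -0.5, -2.7]
width: 0.209
grip_force: 30.0
clock: 9.3
position: [0.6524, 0.0123, 0.0496]
orientation: [[0.954, -0.298, 0.0], [-0.298, -0.954, -0.0], [0.0, -0.0, -1.0]]
ft_force: [0.2, 0.1, -3.2]
width: 0.207
grip_force: 30.0
```

The underside is at 38 mm with no contact force, so the post is in the hole. I'll lower it to the bed and release.

```bash
python3 -m creep '[[[0,0,0,0,0,0.1,10],[0,0,0,0,0,0.1,10],[0,0,0,0,0,0.08,10],[0,0,0,0,0,0.02,10],[0,0,0,0,0,0,10],[0,0,0,0,0,0,10]]]'
python3 -m creep '[[[0,0,0,0,0,0,94],[0,0,0,0,0,0,94],[0,0,0,0,0,0,94],[0,0,0,0,0,0,94],[0,0,0,0,0,0,94],[0,0,0,0,0,0,94],[0,0,0,0,0,0,94],[0,0,0,0,0,0,94]]]'
```

```text
clock: 10.05
position: [0.6525, 0.0123, 0.0346]
orientation: [[0.954, -0.298, 0.0], [-0.298, -0.954, -0.0], [0.0, -0.0, -1.0]]
ft_force: [-0.4, 0.3, -2.9]
width: 0.214
grip_force: 30.0
clock: 11.05
position: [0.6523, 0.0123, 0.0344]
orientation: [[0.954, -0.298, -0.0], [-0.298, -0.954, 0.0], [-0.0, -0.0, -1.0]]
ft_force: [-0.7, 0.2, -0.4]
width: 0.994
grip_force: 0.0
```

```bash
python3 -m creep '[[[0,0,0,0,0,-0.3,94],[0,0,0,0,0,-0.6,94],[0,0,0,0,0,-0.9,94],[0,0,0,0,0,-0.9,94],[0,0,0,-0.6,0.2,-0.7,94],[0,0,0,-0.8,0.2,0,94],[0,0,0,-0.8,0.2,0,94],[0,0,0,-0.8,0.2,0,94]]]'
python3 -m creep '[[[0,0,0,0,0,0,94],[0,0,0,0,0,0,94]]]'
python3 - <<'E'
from h import *
need(.607,-.11,.15,72.6)
print(np.round(telemetry.get_state()['joint_pos'],3))
c=snap('wrist','w4.png')
cv2.imwrite('pics/w4b.png',cv2.resize(cv2.imread('pics/w4.png'),(800,600),interpolation=3))
E
```

```text
clock: 12.05
position: [0.4962, 0.019, 0.2057]
orientation: [[0.954, -0.298, 0.002], [-0.298, -0.954, -0.0], [0.002, -0.0, -1.0]]
ft_force: [0.3, 0.1, -0.1]
width: 1.0
grip_force: 0.0
clock: 12.3
position: [0.4982, 0.0188, 0.2057]
orientation: [[0.954, -0.299, 0.002], [-0.299, -0.954, -0.0], [0.002, -0.0, -1.0]]
ft_force: [-0.2, -0.7, -0.2]
width: 1.001
grip_force: 0.0
t 12.3 pos [0.4982 0.0188 0.2057] yaw -17.37 F [-0.18 -0.73 -0.18] w 1.000602101440609 
turn units [ 0.01  -0.012 -8.997] shift units (before turn) [2.842 1.809 1.121] (after turn) [-1.807  2.846  1.114]
[-0.19  -0.119  1.939  0.     1.319  1.684]
```

View pics/w4b.png

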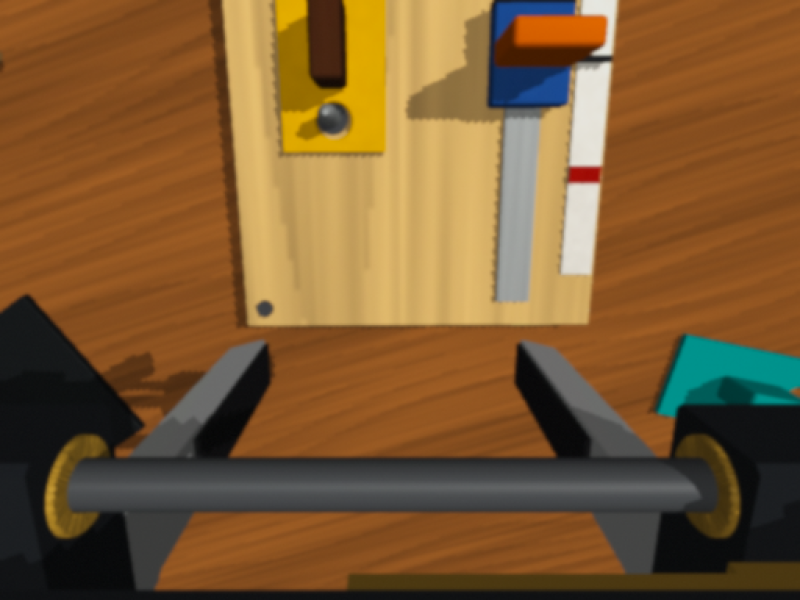

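The wrist view shows the plate lying flat with the post through its hole at (333,118). The handle's top face is at about (561,30), the pointer at (597,58) and the mark at (584,175).

```bash
python3 -m creep '[[[0,0,-1,0,0,0,94],[0,0,-1,0,0,0,94],[0,0,-1,0,0,0,94],[0,0,-1,0,0,0,94],[0,0,-1,0,0,0,94],[0,0,-1,0,0,0,94],[0,0,-1,0,0,0,94],[0,0,-1,0,0,0,94]]]'
python3 -m creep '[[[0,0,-1,0,0,0,94],[0,0,0,0,0,0,94]]]'
python3 - <<'E'
from h import *
c=load('w4.png');k=.64
ax=np.array([np.cos(np.radians(-17.4)),np.sin(np.radians(-17.4))]);ay=np.array([-ax[1],ax[0]])
P={n:ray(c,u*k,v*k,z)[:2] for n,u,v,z in[('handle',561,30,.098),('hL',515,30,.098),('hR',606,30,.098),('ptr',597,58,.03),('mark',584,175,.023),('post',333,120,.04),('nearL',247,325,.022),('nearR',590,323,.022)]}
for n,p in P.items():print(n,p.round(4),'jigaxes rel mark',((p-P['mark'])@ax).round(4),((p-P['mark'])@ay).round(4))
need(*P['handle'],.15,72.6)
E
```

```text
clock: 13.35
position: [0.4984, 0.0187, 0.2047]
orientation: [[0.455, 0.891, 0.0], [0.891, -0.455, -0.0], [0.0, 0.0, -1.0]]
ft_force: [0.4, 0.1, 0.1]
width: 1.001
grip_force: 0.0
clock: 13.6
position: [0.4982, 0.0188, 0.2047]
orientation: [[0.3, 0.954, 0.0], [0.954, -0.3, 0.0], [0.0, 0.0, -1.0]]
ft_force: [-0.6, 0.2, -0.4]
width: 1.003
grip_force: 0.0
handle [ 0.6082 -0.1084] jigaxes rel mark 0.0736 0.0468
hL [ 0.6154 -0.0855] jigaxes rel mark 0.0736 0.0707
hR [ 0.6012 -0.1307] jigaxes rel mark 0.0736 0.0233
ptr [ 0.5951 -0.1521] jigaxes rel mark 0.0742 0.0011
mark [ 0.524 -0.131] jigaxes rel mark 0.0 0.0
post [0.6091 0.024 ] jigaxes rel mark 0.0349 0.1733
nearL [0.4918 0.1356] jigaxes rel mark -0.1105 0.2447
nearR [ 0.4157 -0.1128] jigaxes rel mark -0.1088 -0.0151
t 13.6 pos [0.4982 0.0188 0.2047] yaw 72.51 F [-0.62  0.2  -0.38] w 1.002730640706716 
turn units [ 0.001 -0.    -0.009] shift units (before turn) [-1.764  2.863  1.094] (after turn) [-1.768  2.86   1.093]
```

```bash
python3 -m creep '[[[0,0,0,-0.44,0.71,0,94],[0,0,0,-0.44,0.71,0,94],[0,0,0,-0.44,0.72,0,94],[0,0,0,-0.44,0.72,0,94],[0,0,0,0,0,0.5,94],[0,0,0,0,0,0.5,94],[0,0,0,0,0,0,94],[0,0,0,0,0,0,94]]]'
python3 - <<'E'
from h import *
need(.608,-.1085,.059,72.6)
E
```

```text
clock: 14.6
position: [0.6082, -0.108, 0.1555]
orientation: [[0.3, 0.954, 0.001], [0.954, -0.3, -0.001], [-0.0, 0.001, -1.0]]
ft_force: [0.2, -0.4, -0.2]
width: 1.0
grip_force: 0.0
t 14.6 pos [ 0.6082 -0.108   0.1555] yaw 72.57 F [ 0.17 -0.39 -0.15] w 0.9995733216848935 
turn units [ 0.008  0.    -0.003] shift units (before turn) [-0.011 -0.004  1.93 ] (after turn) [-1.20e-02 -1.00e-03  1.93e+00]
```

```bash
python3 -m creep '[[[0,0,0,0,0,0.5,94],[0,0,0,0,0,0.5,94],[0,0,0,0,0,0.5,94],[0,0,0,0,0,0.3,94],[0,0,0,0,0,0.13,94],[0,0,0,0,0,0,94],[0,0,0,0,0,0,4],[0,0,0,0,0,0,4]]]'
python3 -m creep '[[[0,0,0,0,0,0,4],[0,0,0,0,0,0,4],[0,0,0,0,0,0,4],[0,0,0,0,0,0,4],[0,0,0,0,0,0,4],[0,0,0,0,0,0,4],[0,0,0,0,0,0,4],[0,0,0,0,0,0,4]]]'
python3 -m creep '[[[0,0,0,0,0,0,4],[0,0,0,0,0,0,4]]]'
```

```text
clock: 15.6
position: [0.608, -0.1079, 0.0589]
orientation: [[0.299, 0.954, 0.001], [0.954, -0.299, -0.001], [-0.0, 0.001, -1.0]]
ft_force: [0.3, 0.7, -0.5]
width: 0.825
grip_force: 0.0
clock: 16.6
position: [0.6079, -0.1079, 0.058]
orientation: [[0.298, 0.954, 0.001], [0.954, -0.298, -0.0], [-0.0, 0.001, -1.0]]
ft_force: [4.8, -1.4, -2.9]
width: 0.167
grip_force: 30.0
clock: 16.85
position: [0.6076, -0.1078, 0.058]
orientation: [[0.298, 0.954, 0.001], [0.954, -0.298, -0.0], [-0.0, 0.001, -1.0]]
ft_force: [3.8, -0.9, -3.3]
width: 0.172
grip_force: 30.0
```

The handle is gripped at 16 mm. I'll pull 70 mm gently and check.

```bash
python3 -m creep '[[[0,0,0,0,-0.1,0,4],[0,0,0,0,-0.2,0,4],[0,0,0,0,-0.25,0,4],[0,0,0,0,-0.25,0,4],[0,0,0,0,-0.25,0,4],[0,0,0,0,-0.2,0,4],[0,0,0,0,-0.15,0,4],[0,0,0,0,0,0,4]]]'
python3 -m creep '[[[0,0,0,0,0,0,4],[0,0,0,0,0,0,4]]]'
python3 - <<'E'
from h import *
need(.5380,-.0860,.058,72.6)
ims=[]
for n,f in(('top','t5.png'),('scene','s5.png')):
    c=snap(n,f);p=[int(v) for v in proj(c,(.53,-.13,.023))];im=cv2.imread('pics/'+f)
    ims.append(cv2.resize(im[p[1]-30:p[1]+30,p[0]-40:p[0]+40],(400,300),interpolation=cv2.INTER_CUBIC));print(p)
w=snap('wrist','w5.png');ims=np.hstack(ims)
cv2.imwrite('pics/m5.png',np.vstack([ims,cv2.resize(cv2.imread('pics/w5.png'),(400,300)).repeat(1,0) if 0 else np.hstack([cv2.resize(cv2.imread('pics/w5.png'),(400,300)),np.zeros((300,400,3),np.uint8)])]))
E
```

```text
clock: 17.85
position: [0.5413, -0.0874, 0.058]
orientation: [[0.299, 0.954, 0.003], [0.954, -0.299, -0.002], [-0.001, 0.003, -1.0]]
ft_force: [10.2, -3.8, -8.4]
width: 0.166
grip_force: 30.0
clock: 18.1
position: [0.5417, -0.0876, 0.058]
orientation: [[0.299, 0.954, 0.003], [0.954, -0.299, -0.001], [-0.0, 0.003, -1.0]]
ft_force: [9.2, -4.3, -7.7]
width: 0.169
grip_force: 30.0
t 18.1 pos [ 0.5417 -0.0876  0.058 ] yaw 72.62 F [ 9.16 -4.29 -7.74] w 0.16912069059331802 
turn units [0.019 0.003 0.002] shift units (before turn) [ 0.008 -0.079 -0.   ] (after turn) [ 0.008 -0.079  0.   ]
[254, 182]
[259, 198]
```

View pics/m5.png

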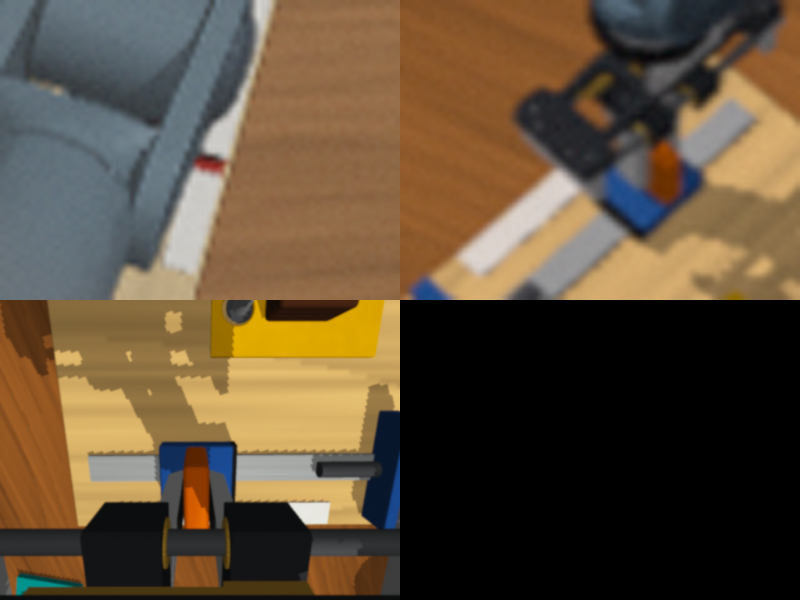

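The wrist view at bottom left shows the carriage at columns 160-236 with the handle between the fingers and the plate still on the post. The top view shows the red mark at (209,162), half covered by the dark pointer on its +x side. I'll work out the remainder numerically.

Run:
```python
from h import *
ax=np.array([np.cos(np.radians(-17.4)),np.sin(np.radians(-17.4))]);m=np.array([.5242,-.1311])
w=load('w5.png');s=1.28
a=[(ray(w,u*s,(v-300)*s,.044)[:2]-m)@ax for u,v in((160.5,443),(236,443),)];print('carriage ends rel mark',np.round(a,4),np.mean(a))
for f in('t5.png','top0.png'):
    c=load(f);im=np.array(c['frame'],np.uint8).astype(int)
    print(f,'mark px',proj(c,(*m,.023)));print('pred ptr +4mm',proj(c,(*(m+ax*.004),.028)))
    for v in range(178,190):print(v,[tuple(im[v,u]) for u in range(250,262)] if 0 else ' '.join('%3d/%3d'%(im[v,u,0],im[v,u,1]) for u in range(250,262)))
```

```text
carriage ends rel mark [-0.0241  0.0356] 0.00574959744738195
t5.png mark px [254.99406054 183.81873915]
pred ptr +4mm [255.33720183 182.37757384]
178 101/117 105/122  98/113  65/ 73  81/ 87 128/129 192/190 205/202 204/202 203/201 197/193 179/161
179 102/119 100/117  85/ 98  70/ 81  96/100 167/167 202/201 204/203 205/202 203/200 191/184 168/145
180 104/119 103/119  68/ 78  73/ 82 123/127 190/188 204/202 203/202 205/203 203/201 193/182 152/126
181 102/119 101/119  70/ 79  79/ 87 131/131 196/194 204/202 205/203 205/203 203/199 190/173 137/109
182 100/115  76/ 86  66/ 76  72/ 78 103/ 99 155/154 179/177 182/181 196/193 203/197 181/163 131/ 98
183  97/115  64/ 73  72/ 76  83/ 60  86/ 41  73/ 46  78/ 53 101/ 95 160/153 187/171 164/141 142/103
184  88/100  69/ 78  85/ 74 127/ 50 131/ 46 123/ 40 123/ 48 112/ 47 130/ 71 167/124 140/112 139/100
185  70/ 77  73/ 81 114/103 169/118 154/ 68 157/ 66 153/ 53 152/ 52 161/ 91 182/156 129/ 95 140/101
186  73/ 82  92/ 98 158/157 195/182 177/155 181/152 165/122 170/120 169/116 181/162 134/ 98 141/103
187  73/ 82 123/126 192/191 202/201 203/200 201/198 19
[... 832 characters left out ...]

183 184/163 167/144 149/ 91 152/ 56 152/ 57 152/ 60 162/ 88 174/124 180/151 183/167 161/138 139/102
184 179/158 144/118 150/ 68 154/ 58 155/ 63 152/ 58 153/ 60 153/ 56 157/ 77 165/122 140/112 140/102
185 181/160 152/133 175/149 165/115 153/ 74 157/ 71 151/ 56 153/ 59 161/ 93 178/150 126/ 96 139/101
186 181/161 169/160 200/196 193/181 177/154 179/151 164/122 167/118 167/114 178/161 135/101 141/103
187 182/163 180/173 201/198 201/199 201/199 199/195 188/181 194/178 181/150 160/134 140/103 139/100
188 187/171 195/191 202/200 201/198 201/199 201/199 203/202 200/196 186/172 138/111 143/106 141/103
189 190/175 200/198 201/199 201/198 201/199 202/201 203/200 200/194 182/169 132/ 96 143/107 145/107
```

The remaining distance is about 4 mm, with estimates of 2.5, 3.9 and 5.7.

```bash
python3 -m creep '[[[0,0,0,0,-0.04,0,4],[0,0,0,0,-0.04,0,4],[0,0,0,0,0,0,4],[0,0,0,0,0,0,4],[0,0,0,0,0,0,4],[0,0,0,0,0,0,4]]]'
python3 - <<'E'
from h import *
c=snap('top','t6.png');a=np.array(c['frame'],int);b=np.array(load('top0.png')['frame'],int)
d=(b-a).sum(2)[179:189,255:259];print(d)
for i,u in enumerate(range(255,259)):
    x=np.clip(d[:,i],30,None)-30;print(u,'dark centroid',(x*np.arange(179,189)).sum()/x.sum(), 'red', (lambda r:(r*np.arange(179,189)).sum()/r.sum())(np.clip(b[179:189,u,0]-b[179:189,u,1]-8,0,None)))
ax=np.array([np.cos(np.radians(-17.4)),np.sin(np.radians(-17.4))]);m=np.array([.5242,-.1311])
print('rows per mm',(proj(c,(*(m+ax*.01),.023))-proj(c,(*m,.023)))/10,'rows for 5 mm height',proj(c,(*m,.028))-proj(c,(*m,.023)))
need(.538,-.086,.058,72.6)
E
```

```text
clock: 19.0
position: [0.5379, -0.0864, 0.058]
orientation: [[0.299, 0.954, 0.003], [0.954, -0.299, -0.002], [-0.0, 0.003, -1.0]]
ft_force: [9.2, -3.9, -8.8]
width: 0.168
grip_force: 30.0
[[217  33  -7  -7]
 [ 70  -6  -7  -7]
 [ -6  -9  -4  -7]
 [ -3  -2  -5  -9]
 [ 12  10  19  -4]
 [104 112  71  38]
 [ 91  96  87  30]
 [ 26  18  13 -13]
 [ -9  -8  -3   3]
 [ -7  -2  -7 -16]]
255 dark centroid 181.14364640883977 red 184.07272727272726
256 dark centroid 184.33774834437085 red 184.28519855595667
257 dark centroid 184.58163265306123 red 184.53531598513013
258 dark centroid 184.0 red 184.97797356828193
rows per mm [ 0.08416648 -0.29343179] rows for 5 mm height [ 0.00512009 -0.26283146]
t 19.05 pos [ 0.5379 -0.0864  0.058 ] yaw 72.62 F [ 9.75 -3.9  -8.48] w 0.16764981617013577 
turn units [0.02  0.003 0.002] shift units (before turn) [ 0.009 -0.001 -0.   ] (after turn) [ 0.009 -0.001 -0.   ]
```

The pointer is on the mark to within about 1 mm, it is firmly held, and the plate is on the post.

```bash
python3 -c "
from workcell import order
print(order.job_done())"
```

```text
the job is handed in; nothing more can be done
None
```

The job is handed in (no verdict was returned): the yellow plate hangs flat on the post, released, and the gripper is holding the stop with its pointer on the red mark, to within about 1 mm by my measurement.

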